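# Slide a clay cup under its glaze sample in the drying rack

## Task

The clay cup has to go into the low drying rack, into the bay under the teal test tile: set the glaze pot that blocks this bay aside, upright on the worktop and clear of the rack, and stand the grey cup from the banding wheel in the middle of the small wooden carrying board while the board is still in front of the rack. Then, by its upright grip, bring the board with the cup on it through the open front into that bay, flat on the worktop and right home against the back stop, and let go. Keep the cup and the pots upright, and leave the other pot and everything else where they are.

Things in the scene. Friction and masses are not known exactly. Their poses are not given: they have to be found in the camera images.
- cup: grey clay cup, open top, slightly tapered, 66 mm across the rim, 52 mm across the foot, 59 mm high, 0.16 kg; starts upright on the disc of the fixed banding wheel (disc 200 mm across, centred at x = 0.50, y = 0.21 m, its top 112 mm above the worktop). Origin: centre of its underside; z up
- board: loose plywood carrying board on the worktop, 10 mm thick, 0.25 kg. Origin: underside, below the grip's middle; x points from grip to deck. Deck 100 x 100 mm, centre at x = 150 mm, marked by a cork-coloured disc. Neck 34 mm wide, from x = -45 mm to the deck. Grip: dark upright fin, 70 mm long (x), 16 mm thick (y), top 76 mm above the worktop
- deck_center (a point): centre of the top face of the board's deck, 10 mm above the worktop; axes as board
- rack: fixed low wooden rack, 120 (x) x 284 (y) x 97 mm high, two bays open at the front. Origin: on the worktop under its centre; x points from front to back. Cheeks 12 mm thick at y = -136, 0, 136 mm; bays 124 mm wide, centred at y = 68 and -68 mm; roof underside at 85 mm; back stop's face at x = 54 mm, so a board fully home has its deck centre at x = 4 mm
- tile_teal: teal glazed test tile, 62 x 40 x 9 mm, fixed on top of the rack over the middle (in y) of the bay to use. Origin: centre of its underside, 22 mm in front of the rack's centre; axes as the rack's
- tile_orange: orange-brown test tile, 62 x 40 x 9 mm, fixed on top of the rack over the other bay
- pot_green: plastic glaze pot with a green lid, 62 mm across, 65 mm high, closed, 0.12 kg; stands before one of the two bays. Origin: centre of its underside; z up
- pot_white: plastic glaze pot with a white lid, 54 mm across, 51 mm high, closed, 0.15 kg; stands before the other bay. Origin: centre of its underside; z up
- bowl: small pale bowl, 91 mm across, 36 mm high, bystander. Origin: centre of its underside
- slip_bulb: red rubber bulb with a white nozzle lying on the worktop beside the banding wheel, bystander. Origin: centre of its underside; the bulb is 47 mm wide in x and reaches from y = -21 to 51 mm, 48 mm high; the nozzle is 12 mm wide, from there to y = -51 mm
- tape: roll of masking tape lying flat, 98 mm across, 24 mm high, bystander. Origin: centre of its underside
- loop_tool: round loop tool with a wooden handle in front of the banding wheel, 24 x 178 x 10 mm (long in y), bystander. Origin: centre of its underside
- rib: wooden kidney rib lying flat, 52 mm in x, 106 mm in y, 7 mm thick, bystander. Origin: centre of its underside
- lid: jar lid lying upside down, 86 mm across, 14 mm high, bystander. Origin: centre of its underside. Behind it stands a fixed glaze jar (no pose given), 120 mm across, 190 mm high, its centre at x = 0.71, y = -0.42 m
Things that resemble listed ones, but are neither listed nor needed, are in the scene too. What is shaped like the cup but orange is not meant. Leave any black look-alike of the pot_white alone.

How it is judged:
By the outcome, as a careful person would: the job done as asked, in the order asked, and still so for the second after the job is handed in, with the robot touching nothing.
It also fails if it takes over 72 s, if anything falls off the work surface, if the arm or the gripper's body presses on something with over 40 N, if the wrist force passes 120 N, or if a joint passes its speed limit or range.

## Robot

A 6-joint arm with a two-finger parallel gripper is mounted at the origin on a cart in front of the work surface, level with it; the furniture and walls round the work are solid. World frame = base frame: x ahead of the robot, y to its left, z up, the work surface at z = 0. Lengths are in m, angles in rad, forces in N, time in s.
With the tool pointing down it reaches from about 0.35 to 0.975 m from the base axis. Payload 4.9 kg.
Tool frame: the origin (TCP) lies at the very end of the fingers, on their centre line; the grasp point (between the pads) lies manip.grip_point_offset behind it (manip.grip_point_offset is the distance from the TCP to the grasp point, in m); z points along the fingers, y is the line along which they close (so a half turn about z gives the same grasp; the last joint's range is limited). The gripper opens to 85 mm and grips with 20 to 120 N. Pads are 22 mm wide; open, the fingers measure 114 mm over their backs; the gripper's body (76 mm by 85 mm) begins 54 mm behind the grasp point. The pads swing forward as they close: fully open they stand 13 mm farther back than shut.
Start: joints at [1.169, 0.053, 1.613, -0, 1.476, -0.119], TCP at [0.174, 0.6, 0.231] pointing down, gripper open.
Joint ranges: [-3.01, 3.01], [-1.01, 2.22], [0.06, 2.58], [-1.02, 4.17], [0.09, 2.62], [-3.14, 3.14]. Speed limits (rad/s): [2.57, 2.57, 3.14, 3.14, 3.14, 3.14].

## Interface

Orientations are given as a unit quaternion [w, x, y, z].
In Python, from plant import manip gives the robot as it stands.
- The arm moves only by the shell command python3 -m crank 'ROWS' [OPENING]. ROWS is JSON, a list of rows, each an object of numbers: "x", "y", "z": the shift along the tool's x, y, z in cm; "turn": the turn about the tool's z in rad. In form: [{"x": .., "y": .., "z": .., "turn": ..}, ...]. A call has 1 to 5 rows; each row shifts and turns the commanded pose from where the row before left it, along the tool's axes as they then stand; what a row does not reach is not made up. A row lasts 1/10 s, in which the tool goes at most 50 mm and 8.59 degrees, less where a joint would pass 70% of its speed; a pose out of reach is approached as far as the arm can. A call with a gripper value outside its range is refused whole. OPENING is the opening in per cent of the stroke, from 0 (shut) to 100 (fully open), set as the call begins (- or left out, the last holds). The fingers move at their own pace and stop on an object; the grip force is fixed at half the most. Time passes only in rows, so rows that do not move let the fingers close. It gives the time, the measured TCP pose, the force, the opening and the grip force at its end, in the units of the state.
- manip.state(): the state, without advancing time (a new reading comes with each control period).
- manip.grab_frame(name): name is "scene" or "top" or "wrist"; returns (picture, depth): 384x512x3 uint8, red, green, blue; 384x512 float32, m along the optical axis (not along the pixel's ray), 0 where there is no reading.
- manip.camera_model(name): a dict with "mtx" (3x3 intrinsics, pixels), "k1" (the pictures are not rectified: a ray, as slopes to the right and down, at radius r is drawn at 1 + k1 r^2 times it, then the intrinsics apply), "world_to_cam" (4x4, takes a point from world to camera coordinates). Camera axes: x right, y down, z forward; pixel columns grow to the right and rows downward; lengths in m; the calibration is good to about 2 mm. A picture is of the moment at which its call begins: read the wrist's pose just before it. camera_model takes no time and is no camera call; for the wrist camera it gives the pose at the moment of the call.
- manip.job_done(): hands the job in; it is judged then, once.
The state is a dict: "time": time; "joint_pos": joint angles; "joint_vel": joint speeds; "joint_efforts": joint torques, N m; "tool_pos": TCP position; "tool_rot": TCP orientation; "contact_force": force on the tool from outside, world axes, zero at the start; "ft_torque": the same for the moment, N m; "gripper_width": opening from 0.0 (shut) to 1.0 (fully open); "grasp_force": force on a finger pad.
Only numpy, scipy, OpenCV 4.12 (cv2) and the standard library are available. Lean on these libraries where they do the work, as an engineer would, in place of code of your own. Each camera call takes 0.05 s, during which the arm holds its last target. There are 200 camera calls.

## Working session

There is one attempt and no reset: what is moved stays moved. The work goes in short steps, Python scripts to look and compute and a shell command to move; the robot and the scene stay as the last step left them, time stands still between calls to the robot, and variables do not carry over. Pictures are saved under pics/ and viewed, at most 10 in all, crops included, and the job is handed in when it is done.

```bash
ls; mkdir -p pics; cat > h.py <<'E'
import numpy as np, cv2
from plant import manip
def grab(n):
    m=manip.camera_model(n); p,d=manip.grab_frame(n); return p,d,m
def save(n,f):
    p,d,m=grab(n); cv2.imwrite(f'pics/{f}.png',p[:,:,::-1]); np.savez(f'{f}.npz',p=p,d=d,K=m['mtx'],k1=m['k1'],T=m['world_to_cam']); return p,d,m
def ray(K,k1,u,v):
    a=np.array([(u-K[0][2])/K[0][0],(v-K[1][2])/K[1][1]]); s=a.copy()
    for _ in range(20): s=a/(1+k1*(s@s))
    return np.array([s[0],s[1],1.])
def load(f):
    z=np.load(f'{f}.npz'); return z['p'],z['d'],z['K'],float(z['k1']),z['T']
def pix(f,u,v,z=None):
    p,d,K,k1,T=load(f); r=ray(K,k1,u,v); R=T[:3,:3];t=T[:3,3]; c=-R.T@t; w=R.T@r
    if z is None: return c+w*d[int(round(v)),int(round(u))]
    return c+w*(z-c[2])/w[2]
def cloud(f):
    p,d,K,k1,T=load(f); v,u=np.mgrid[0:384,0:512]
    a=np.stack([(u-K[0,2])/K[0,0],(v-K[1,2])/K[1,1]],-1); s=a.copy()
    for _ in range(20): s=a/(1+k1*(s**2).sum(-1,keepdims=True))
    P=np.concatenate([s,np.ones(s.shape[:2]+(1,))],-1)*d[...,None]
    W=(P-T[:3,3])@T[:3,:3]; W[d==0]=np.nan; return W
E
python3 - <<'E'
from h import *
for n in('scene','top'): save(n,n+'0')
import cv2
a=cv2.imread('pics/top0.png'); cv2.imwrite('pics/top0b.png',cv2.resize(a,(800,600),interpolation=cv2.INTER_CUBIC))
a=cv2.imread('pics/scene0.png'); cv2.imwrite('pics/scene0b.png',cv2.resize(a,(800,600),interpolation=cv2.INTER_CUBIC))
print(manip.grip_point_offset, manip.state())
E
```

```text
pics
0.0187 {'time': 0.1, 'joint_pos': array([ 1.16900964e+00,  5.33181023e-02,  1.61415876e+00, -3.22471269e-06,
        1.47598935e+00, -1.18978271e-01]), 'joint_vel': array([-0.00119219, -0.00199242, -0.00418095, -0.00057667, -0.00050242,
        0.00059081]), 'joint_efforts': array([ 5.05415869e-05, -3.94904172e+01, -3.71361959e+01, -1.58161970e-04,
        3.95750991e-03, -2.21545866e-05]), 'tool_pos': array([0.17417472, 0.59965524, 0.23016781]), 'tool_rot': array([-2.39623161e-04,  1.40933233e-01,  9.90018660e-01, -9.05615348e-04]), 'contact_force': array([-0.05163273, -0.23409577, -0.77799464]), 'ft_torque': array([ 0.02760984,  0.01667712, -0.02642337]), 'grasp_force': 0.0, 'gripper_width': 0.9988934141336179}
```

View pics/top0b.png

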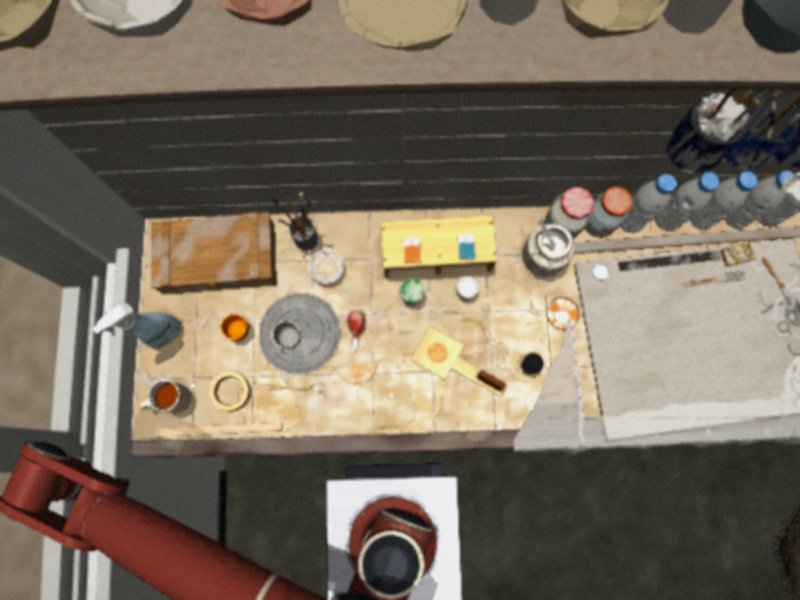

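View pics/scene0b.png

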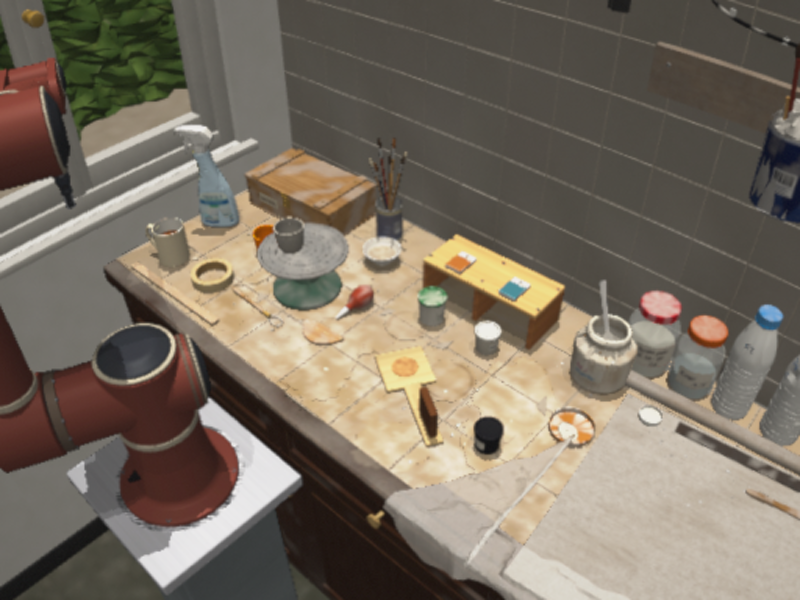

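Top view (800×600 px): the grey cup is on the wheel at (288,336). The teal tile at (467,247) is over the right-hand bay, and the white-lid pot at (467,288) stands in front of it. The green pot is at (412,291), and the board has its deck at (438,352) and fin at (491,380).

Possible mix-ups:
- **Cup:** the orange cup (235,328) and the mug (165,395). I choose the grey one at (288,336).
- **White pot:** the black pot (532,364), the green pot (412,291) and a small white lid (600,271). I choose (467,288).

```bash
cat > meas.py <<'E'
from h import *
def circ(P):
    A=np.c_[2*P[:,:2],np.ones(len(P))]; s=np.linalg.lstsq(A,(P[:,:2]**2).sum(1),rcond=None)[0]; return s[:2],np.sqrt(s[2]+s[:2]@s[:2])
E
python3 - <<'E'
from meas import *
for f in ('top0','scene0'):
    W=cloud(f); p=load(f)[0].astype(int); X,Y,Z=W[...,0],W[...,1],W[...,2]
    hsv=cv2.cvtColor(p.astype(np.uint8),cv2.COLOR_RGB2HSV)
    def rep(n,m):
        P=W[m]; 
        if len(P)<5: print(n,len(P));return
        r=cv2.minEnclosingCircle(P[:,:2].astype(np.float32)); q=cv2.minAreaRect(P[:,:2].astype(np.float32))
        print(n,len(P),'med',np.nanmedian(P,0).round(4),'circ',np.round(r[0],4),round(r[1],4),'rect',np.round(q[0],4),np.round(q[1],4),round(q[2],1))
    print(f)
    rep('cuprim',(abs(Z-.171)<.008)&(np.hypot(X-.5,Y-.21)<.1))
    rk=(abs(Z-.097)<.006)&(X>.6)&(X<.85)&(abs(Y+.17)<.25)&(hsv[...,1]>90)
    rep('rack',rk)
    rep('green',(abs(Z-.065)<.006)&(X>.5)&(X<.68)&(Y<.1)&(Y>-.3)&(hsv[...,0]>35)&(hsv[...,0]<95))
    rep('white',(abs(Z-.051)<.006)&(X>.5)&(X<.68)&(Y<0)&(Y>-.4)&(hsv[...,1]<60))
    rep('black',(Z>.035)&(Z<.07)&(X<.5)&(X>.3)&(Y<-.3)&(hsv[...,2]<50))
    rep('fin',(abs(Z-.076)<.008)&(X>.25)&(X<.55)&(Y<-.05)&(Y>-.4))
    rep('teal',(hsv[...,0]>85)&(hsv[...,0]<110)&(hsv[...,1]>120)&(abs(Z-.106)<.01)&(X<.8)&(X>.55))
    rep('high',(Z>.025)&(Z<.3)&(X>.3)&(X<.56)&(Y<-0.02)&(Y>-.45))
    rep('deck',(abs(Z-.01)<.005)&(X>.35)&(X<.55)&(Y<0)&(Y>-.3)&(hsv[...,0]>22)&(hsv[...,0]<35)&(hsv[...,1]>110))
for u,v,z in ((438,352,.01),(491,380,.076),(433,330,.01),(462,342,.01),(413,355,.01),(443,377,.01),(499,393,.01),(479,372,.076),(505,384,.076),(382,220,.097),(494,216,.097),(385,268,.097),(495,264,.097),(288,336,.14),(467,288,.051),(412,291,.065)):
    print(u,v,pix('top0',(u+.5)/1.5625-.5,(v+.5)/1.5625-.5,z).round(3),pix('top0',(u+.5)/1.5625-.5,(v+.5)/1.5625-.5).round(3))
p=cv2.imread('pics/top0.png'); cv2.imwrite('pics/c1.png',np.hstack([cv2.resize(p[180:260,150:250],(400,320),interpolation=2),cv2.resize(p[170:260,245:357],(400,320),interpolation=2)]))
E
```

```text
top0
cuprim 69 med [0.4814 0.2378 0.1688] circ [0.4854 0.2312] 0.0337 rect [0.4842 0.2314] [0.064  0.0636] 47.3
rack 1601 med [ 0.7252 -0.1298  0.0967] circ [ 0.722  -0.1319] 0.1516 rect [ 0.7229 -0.1323] [0.1182 0.284 ] 1.8
green 167 med [ 0.6084 -0.0632  0.0637] circ [ 0.609  -0.0617] 0.0309 rect [ 0.6086 -0.0629] [0.0549 0.0584] 88.4
white 136 med [ 0.6168 -0.2028  0.0496] circ [ 0.6163 -0.221 ] 0.1772 rect [ 0.6201 -0.2204] [0.0545 0.3542] 8.8
black 112 med [ 0.4133 -0.3551  0.0491] circ [ 0.4144 -0.3544] 0.0247 rect [ 0.4142 -0.3558] [0.0436 0.0437] 52.7
fin 76 med [ 0.3776 -0.2511  0.0754] circ [ 0.3772 -0.2502] 0.0347 rect [ 0.3775 -0.2504] [0.0689 0.0168] 59.2
teal 66 med [ 0.6936 -0.2011  0.1049] circ [ 0.6932 -0.2022] 0.0211 rect [ 0.6942 -0.2025] [0.0278 0.0348] 87.0
high 272 med [ 0.4001 -0.3389  0.0517] circ [ 0.3934 -0.3332] 0.1156 rect [ 0.4031 -0.3309] [0.0681 0.2259] 13.7
deck 2
scene0
cuprim 95 med [0.4842 0.2314 0.1676] circ [0.4842 0.2306] 0.0358 rect [0.4842 0.2314] [0.0696 0.0639] 50.4
rack 1696 med [ 0.7237 -0.144   0.0979] circ [ 0.7567 -0.2042] 0.2304 rect [ 
[... 866 characters left out ...]
0.116  0.011]
462 342 [ 0.48  -0.189  0.01 ] [ 0.482 -0.19  -0.001]
413 355 [ 0.451 -0.063  0.01 ] [ 0.45  -0.063  0.012]
443 377 [ 0.392 -0.137  0.01 ] [ 0.393 -0.137  0.008]
499 393 [ 0.348 -0.276  0.01 ] [ 0.348 -0.276  0.007]
479 372 [ 0.394 -0.22   0.076] [ 0.396 -0.221  0.064]
505 384 [ 0.363 -0.281  0.076] [ 0.364 -0.281  0.072]
382 220 [0.783 0.006 0.097] [ 0.821  0.008 -0.002]
494 216 [ 0.785 -0.278  0.097] [ 0.824 -0.294 -0.002]
385 268 [0.656 0.001 0.097] [0.661 0.001 0.082]
495 264 [ 0.659 -0.272  0.097] [ 0.687 -0.287  0.004]
288 336 [0.484 0.232 0.14 ] [0.489 0.236 0.115]
467 288 [ 0.611 -0.204  0.051] [ 0.612 -0.205  0.048]
412 291 [ 0.604 -0.065  0.065] [ 0.605 -0.065  0.062]
```

View pics/c1.png

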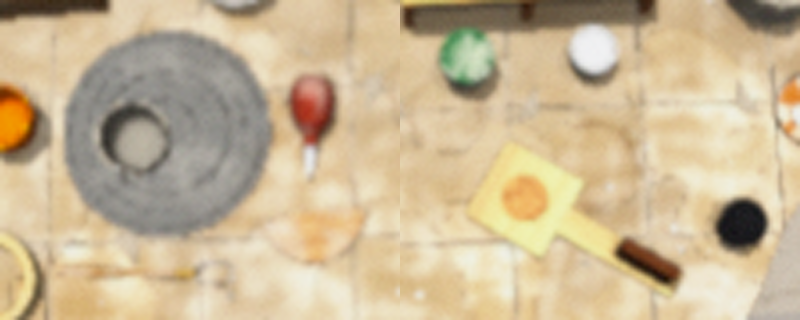

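The crop confirms the grey cup on the wheel, separate from the orange one at its left. The white pot is also clearly distinct from the black one. Next I write a row planner and move over the white pot.

```bash
cat > go.py <<'E'
# usage: go.py x y z [yaw_deg of tool y | -] [nrows]: prints per-row values in tool axes
import sys,json
from h import *
from scipy.spatial.transform import Rotation as Ro
s=manip.state(); q=s['tool_rot']; R=Ro.from_quat([q[1],q[2],q[3],q[0]]).as_matrix()
yaw=np.arctan2(R[1,1],R[0,1]); t=s['tool_pos']
print('t',round(s['time'],2),'pos',t.round(4),'yawY',np.degrees(yaw).round(2),'tilt',R[2].round(4),'q',s['joint_pos'].round(2),'F',s['contact_force'].round(1),'w',round(s['gripper_width'],3),'g',round(s['grasp_force'],1))
a=sys.argv[1:]
if len(a)>=3:
    T=np.array([float(a[i]) if a[i]!='-' else t[i] for i in range(3)]); d=T-t; ty=0.
    if len(a)>3 and a[3]!='-': ty=(np.radians(float(a[3]))-yaw+np.pi)%(2*np.pi)-np.pi
    n=int(a[4]) if len(a)>4 else int(max(np.ceil(np.linalg.norm(d)/.045),np.ceil(abs(ty)/.14),1))
    print('rows',n,'turn/row',round(-ty/n,4))
    for i in range(n):
        y=yaw+ty*i/n; Y=np.array([np.cos(y),np.sin(y)]); X=np.array([Y[1]*-1,Y[0]]) # tool x = y x z(down)
        # y_tool x z_tool = x_tool ; z=(0,0,-1)
        X=np.cross([Y[0],Y[1],0],[0,0,-1])[:2]
        print(i,'x %.2f y %.2f z %.2f'%(d[:2]@X/n*100,d[:2]@Y/n*100,-d[2]/n*100))
E
python3 go.py 0.6125 -0.203 0.19 91.8
```

```text
t 0.1 pos [0.1742 0.5997 0.2302] yawY 73.8 tilt [ 2.0e-04 -1.9e-03 -1.0e+00] q [ 1.17  0.05  1.61 -0.    1.48 -0.12] F [-0.1 -0.2 -0.8] w 0.999 g 0.0
rows 21 turn/row -0.015
0 x -3.07 y -3.09 z 0.19
1 x -3.02 y -3.13 z 0.19
2 x -2.98 y -3.18 z 0.19
3 x -2.93 y -3.22 z 0.19
4 x -2.88 y -3.27 z 0.19
5 x -2.83 y -3.31 z 0.19
6 x -2.78 y -3.35 z 0.19
7 x -2.73 y -3.39 z 0.19
8 x -2.68 y -3.43 z 0.19
9 x -2.63 y -3.47 z 0.19
10 x -2.58 y -3.51 z 0.19
11 x -2.52 y -3.55 z 0.19
12 x -2.47 y -3.59 z 0.19
13 x -2.42 y -3.62 z 0.19
14 x -2.36 y -3.66 z 0.19
15 x -2.31 y -3.69 z 0.19
16 x -2.25 y -3.73 z 0.19
17 x -2.20 y -3.76 z 0.19
18 x -2.14 y -3.79 z 0.19
19 x -2.08 y -3.83 z 0.19
20 x -2.02 y -3.86 z 0.19
```

```bash
python3 -m crank '[{"x":-3,"y":-3.1,"turn":-0.015},{"x":-3,"y":-3.1,"turn":-0.015},{"x":-3,"y":-3.2,"turn":-0.015},{"x":-2.9,"y":-3.2,"turn":-0.015},{"x":-2.9,"y":-3.3,"turn":-0.015}]'; python3 -m crank '[{"x":-2.8,"y":-3.3,"turn":-0.015},{"x":-2.8,"y":-3.4,"turn":-0.015},{"x":-2.7,"y":-3.4,"turn":-0.015},{"x":-2.7,"y":-3.4,"turn":-0.015},{"x":-2.6,"y":-3.5,"turn":-0.015}]'; python3 go.py 0.60 -0.203 0.19 91.8
```

```text
t 0.1 pos [0.1742 0.5997 0.2302] yawY 73.8 tilt [ 2.0e-04 -1.9e-03 -1.0e+00] q [ 1.17  0.05  1.61 -0.    1.48 -0.12] F [-0.1 -0.2 -0.8] w 0.999 g 0.0
rows 21 turn/row -0.015
0 x -3.01 y -3.10 z 0.19
1 x -2.97 y -3.15 z 0.19
2 x -2.92 y -3.19 z 0.19
3 x -2.87 y -3.24 z 0.19
4 x -2.82 y -3.28 z 0.19
5 x -2.77 y -3.32 z 0.19
6 x -2.72 y -3.36 z 0.19
7 x -2.67 y -3.40 z 0.19
8 x -2.62 y -3.44 z 0.19
9 x -2.57 y -3.48 z 0.19
10 x -2.52 y -3.52 z 0.19
11 x -2.46 y -3.56 z 0.19
12 x -2.41 y -3.59 z 0.19
13 x -2.36 y -3.63 z 0.19
14 x -2.30 y -3.66 z 0.19
15 x -2.25 y -3.70 z 0.19
16 x -2.19 y -3.73 z 0.19
17 x -2.14 y -3.76 z 0.19
18 x -2.08 y -3.79 z 0.19
19 x -2.02 y -3.83 z 0.19
20 x -1.96 y -3.86 z 0.19schema error: expected keys x, y, z, turn
schema error: expected keys x, y, z, turn
```

All keys are required, so I'll send full rows.

```bash
python3 -m crank '[{"x":-3,"y":-3.1,"z":0,"turn":-0.015},{"x":-3,"y":-3.1,"z":0,"turn":-0.015},{"x":-3,"y":-3.2,"z":0,"turn":-0.015},{"x":-2.9,"y":-3.2,"z":0,"turn":-0.015},{"x":-2.9,"y":-3.3,"z":0,"turn":-0.015}]'; python3 -m crank '[{"x":-2.8,"y":-3.3,"z":0,"turn":-0.015},{"x":-2.8,"y":-3.4,"z":0,"turn":-0.015},{"x":-2.7,"y":-3.4,"z":0,"turn":-0.015},{"x":-2.7,"y":-3.4,"z":0,"turn":-0.015},{"x":-2.6,"y":-3.5,"z":0,"turn":-0.015}]'; python3 go.py 0.60 -0.203 0.19 91.8
```

```text
time: 0.6
tool_pos: [0.2782, 0.4075, 0.2307]
tool_rot: [-0.0, 0.103, 0.995, -0.0]
contact_force: [0.9, -0.6, -0.1]
gripper_width: 1.0
grasp_force: 0.0
time: 1.1
tool_pos: [0.382, 0.2161, 0.231]
tool_rot: [-0.0, 0.066, 0.998, 0.0]
contact_force: [0.3, 1.0, -0.0]
gripper_width: 1.002
grasp_force: 0.0
t 1.1 pos [0.382  0.2161 0.231 ] yawY 82.44 tilt [ 0.  0. -1.] q [ 0.34 -0.42  2.03  0.    1.54 -1.09] F [ 0.3  1.  -0. ] w 1.002 g 0.0
rows 11 turn/row -0.0149
0 x -2.47 y -3.52 z 0.37
1 x -2.41 y -3.55 z 0.37
2 x -2.36 y -3.59 z 0.37
3 x -2.31 y -3.62 z 0.37
4 x -2.25 y -3.66 z 0.37
5 x -2.20 y -3.69 z 0.37
6 x -2.14 y -3.72 z 0.37
7 x -2.09 y -3.75 z 0.37
8 x -2.03 y -3.78 z 0.37
9 x -1.98 y -3.81 z 0.37
10 x -1.92 y -3.84 z 0.37
```

```bash
python3 -m crank '[{"x":-2.5,"y":-3.5,"z":0.4,"turn":-0.015},{"x":-2.4,"y":-3.6,"z":0.4,"turn":-0.015},{"x":-2.4,"y":-3.6,"z":0.4,"turn":-0.015},{"x":-2.3,"y":-3.6,"z":0.4,"turn":-0.015},{"x":-2.3,"y":-3.7,"z":0.4,"turn":-0.015}]'; python3 -m crank '[{"x":-2.2,"y":-3.7,"z":0.4,"turn":-0.015},{"x":-2.1,"y":-3.7,"z":0.4,"turn":-0.015},{"x":-2.1,"y":-3.8,"z":0.4,"turn":-0.015},{"x":-2,"y":-3.8,"z":0.4,"turn":-0.015},{"x":-2,"y":-3.8,"z":0.4,"turn":-0.015}]';python3 -m crank '[{"x":-1.9,"y":-3.8,"z":0,"turn":-0.015},{"x":0,"y":0,"z":0,"turn":0},{"x":0,"y":0,"z":0,"turn":0}]'; python3 - <<'E'
from meas import *
p,d,m=save('wrist','w1'); cv2.imwrite('pics/w1b.png',cv2.resize(p[:,:,::-1],(800,600)))
W=cloud('w1');X,Y,Z=W[...,0],W[...,1],W[...,2]
m=(abs(Z-.050)<.006)&(np.hypot(X-.6125,Y+.203)<.05); P=W[m]
r=cv2.minEnclosingCircle(P[:,:2].astype(np.float32)); print('pot',len(P),np.round(r[0],4),r[1], np.median(P,0))
m=(abs(Z-.097)<.004)&(X>.64)&(X<.72); P=W[m]; print('roof',len(P), P[:,0].min() if len(P) else 0)
# front edge per y bin
for y in np.arange(-.28,0.02,.03):
    q=P[abs(P[:,1]-y)<.01]
    if len(q)>3: print(round(y,2),q[:,0].min().round(4))
E
python3 go.py .6125 -.203 .015 91.8 4
```

```text
time: 1.6
tool_pos: [0.4819, 0.0247, 0.2108]
tool_rot: [-0.0, 0.029, 1.0, 0.0]
contact_force: [1.6, 0.1, 0.7]
gripper_width: 1.003
grasp_force: 0.0
time: 2.1
tool_pos: [0.5807, -0.166, 0.1904]
tool_rot: [-0.0, -0.009, 1.0, 0.0]
contact_force: [0.5, 1.5, 0.6]
gripper_width: 1.002
grasp_force: 0.0
time: 2.4
tool_pos: [0.5998, -0.2026, 0.1902]
tool_rot: [-0.001, -0.015, 1.0, 0.001]
contact_force: [0.0, -0.4, -0.5]
gripper_width: 0.998
grasp_force: 0.0
pot 2563 [ 0.6175 -0.2072] 0.027036909013986588 [ 0.61662324 -0.20753756  0.05025852]
roof 11134 0.6545250024124396
-0.28 0.6702
-0.25 0.6687
-0.22 0.6676
-0.19 0.6668
-0.16 0.6659
-0.13 0.6654
-0.1 0.6985
-0.07 0.663
-0.04 0.662
-0.01 0.6613
t 2.45 pos [ 0.5996 -0.2017  0.1906] yawY 91.82 tilt [ 0.0013  0.001  -1.    ] q [-0.44  0.1   1.63  0.    1.41 -2.04] F [ 0.6  0.  -0.3] w 1.002 g 0.0
rows 4 turn/row 0.0001
0 x -0.32 y -0.04 z 4.39
1 x -0.32 y -0.04 z 4.39
2 x -0.32 y -0.04 z 4.39
3 x -0.32 y -0.04 z 4.39
```

View pics/w1b.png

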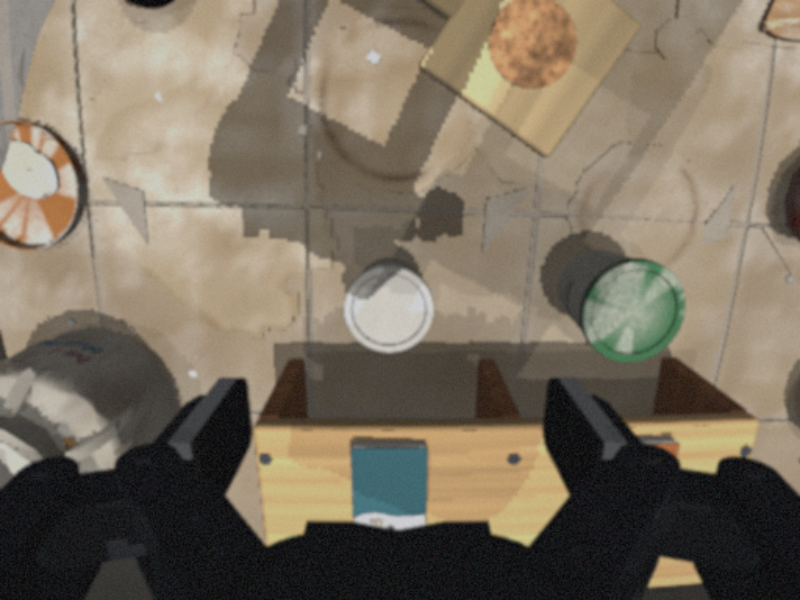

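Wrist view: white pot at (389,307) in front of the teal-tile bay, with the tile at (389,480) and free space on both sides for the fingers. The rack's front edge gives a yaw of about 1.9°. Going down onto the pot.

```bash
python3 - <<'E'
from h import *
for u,v in((257,425),(755,418)): print(pix('w1',(u+.5)/1.5625-.5,(v+.5)/1.5625-.5,.097).round(4))
W=cloud('w1'); m=(abs(W[...,2]-.097)<.004)&(W[...,0]>.67)&(W[...,0]<.68); print(np.nanmin(W[m][:,1]),np.nanmax(W[m][:,1]))
p=load('w1')[0]; h=cv2.cvtColor(p,cv2.COLOR_RGB2HSV); mm=(abs(W[...,2]-.01)<.004)&(h[...,0]>8)&(h[...,0]<18)&(h[...,1]>110)&(W[...,0]<.52)&(W[...,0]>.41)&(abs(W[...,1]+.125)<.06)
v,u=np.nonzero(mm); print('disc',np.median(W[mm],0),len(v))
E
python3 -m crank '[{"x":-0.4,"y":-0.1,"z":4.4,"turn":0},{"x":-0.4,"y":-0.1,"z":4.4,"turn":0},{"x":-0.4,"y":-0.1,"z":4.4,"turn":0},{"x":-0.4,"y":-0.1,"z":3.3,"turn":0},{"x":0,"y":0,"z":1,"turn":0}]'; python3 -m crank '[{"x":0,"y":0,"z":0,"turn":0},{"x":0,"y":0,"z":0,"turn":0},{"x":0,"y":0,"z":0,"turn":0},{"x":0,"y":0,"z":0,"turn":0},{"x":0,"y":0,"z":0,"turn":0}]' 40;  python3 go.py
```

```text
[ 0.6699 -0.2756  0.097 ]
[6.611e-01 6.000e-04 9.700e-02]
-0.4088671383421881 0.004132303774435273
disc [ 0.45880805 -0.12448576  0.01105926] 2372
time: 2.95
tool_pos: [0.6129, -0.2026, 0.0117]
tool_rot: [-0.004, -0.017, 1.0, 0.002]
contact_force: [-0.7, 0.8, -0.5]
gripper_width: 1.001
grasp_force: 0.0
time: 3.45
tool_pos: [0.6183, -0.2063, 0.0197]
tool_rot: [0.002, -0.016, 1.0, -0.001]
contact_force: [-1.0, 0.4, 6.2]
gripper_width: 0.59
grasp_force: 62.2
t 3.45 pos [ 0.6183 -0.2063  0.0197] yawY 91.83 tilt [-0.0048 -0.0019 -1.    ] q [-0.44  0.32  1.69  0.    1.13 -2.04] F [-1.   0.4  6.2] w 0.59 g 62.2
```

```bash
python3 -m crank '[{"x":0.5,"y":0,"z":-1.5,"turn":0},{"x":0.8,"y":0,"z":-2.5,"turn":0},{"x":0.8,"y":-2,"z":-1,"turn":0},{"x":1,"y":-3.5,"z":0,"turn":0},{"x":1,"y":-3.5,"z":0,"turn":0}]'; python3 -m crank '[{"x":0.8,"y":-2.5,"z":0,"turn":0},{"x":0.3,"y":-1.2,"z":0,"turn":0},{"x":0,"y":0,"z":0,"turn":0},{"x":0,"y":0,"z":2,"turn":0},{"x":0,"y":0,"z":1.5,"turn":0}]'; python3 -m crank '[{"x":0,"y":0,"z":0,"turn":0},{"x":0,"y":0,"z":0,"turn":0}]';python3 go.py - - .0195
```

```text
time: 3.95
tool_pos: [0.5779, -0.2976, 0.0681]
tool_rot: [0.001, -0.017, 1.0, -0.001]
contact_force: [-0.8, 0.1, -2.0]
gripper_width: 0.586
grasp_force: 62.6
time: 4.45
tool_pos: [0.5686, -0.3328, 0.0309]
tool_rot: [0.0, -0.017, 1.0, 0.0]
contact_force: [-0.2, 0.6, -0.9]
gripper_width: 0.591
grasp_force: 62.6
time: 4.65
tool_pos: [0.5681, -0.3329, 0.0305]
tool_rot: [-0.001, -0.017, 1.0, 0.001]
contact_force: [0.3, -0.0, -1.0]
gripper_width: 0.587
grasp_force: 62.6
t 4.65 pos [ 0.5681 -0.3329  0.0305] yawY 91.91 tilt [ 0.0014  0.0013 -1.    ] q [-0.64  0.32  1.66  0.    1.16 -2.25] F [ 0.3 -0.  -1. ] w 0.587 g 62.6
rows 1 turn/row -0.0
0 x 0.00 y 0.00 z 1.10
```

```bash
python3 -m crank '[{"x":0,"y":0,"z":0.6,"turn":0},{"x":0,"y":0,"z":0.3,"turn":0},{"x":0,"y":0,"z":0,"turn":0}]';python3 -m crank '[{"x":0,"y":0,"z":0.2,"turn":0},{"x":0,"y":0,"z":0,"turn":0}]'; python3 go.py
```

```text
time: 4.95
tool_pos: [0.5682, -0.3339, 0.022]
tool_rot: [-0.0, -0.016, 1.0, 0.0]
contact_force: [-0.3, -0.0, -1.7]
gripper_width: 0.584
grasp_force: 62.6
time: 5.15
tool_pos: [0.5683, -0.3342, 0.0203]
tool_rot: [-0.0, -0.016, 1.0, 0.0]
contact_force: [-1.0, 1.0, -2.2]
gripper_width: 0.589
grasp_force: 62.6
t 5.15 pos [ 0.5683 -0.3342  0.0203] yawY 91.84 tilt [ 0.  0. -1.] q [-0.64  0.34  1.66  0.    1.14 -2.25] F [-1.   1.  -2.2] w 0.589 g 62.6
```

```bash
for i in 1; do python3 -m crank '[{"x":0,"y":0,"z":0.15,"turn":0},{"x":0,"y":0,"z":0,"turn":0}]'; python3 -m crank '[{"x":0,"y":0,"z":0.15,"turn":0},{"x":0,"y":0,"z":0,"turn":0}]';python3 -m crank '[{"x":0,"y":0,"z":0.15,"turn":0},{"x":0,"y":0,"z":0,"turn":0}]'; done | grep -E "pos|force"
```

```text
tool_pos: [0.5688, -0.3344, 0.0198]
contact_force: [-1.4, 1.4, 3.6]
grasp_force: 62.9
tool_pos: [0.5691, -0.3345, 0.0197]
contact_force: [-3.7, 3.4, 10.2]
grasp_force: 63.4
tool_pos: [0.5693, -0.3345, 0.0197]
contact_force: [-6.6, 4.7, 16.5]
grasp_force: 63.8
```

```bash
python3 -m crank '[{"x":0,"y":0,"z":-0.4,"turn":0},{"x":0,"y":0,"z":0,"turn":0},{"x":0,"y":0,"z":0,"turn":0},{"x":0,"y":0,"z":0,"turn":0},{"x":0,"y":0,"z":0,"turn":0}]' 100; python3 -m crank '[{"x":0,"y":0,"z":-2,"turn":0},{"x":0,"y":0,"z":-4,"turn":0},{"x":0,"y":0,"z":-4.5,"turn":0},{"x":0,"y":0,"z":-4.5,"turn":0},{"x":0,"y":0,"z":-4.5,"turn":0}]'; python3 -m crank '[{"x":0.8,"y":2.5,"z":-3,"turn":0},{"x":1.2,"y":4.5,"z":0,"turn":0},{"x":1.2,"y":4.5,"z":0,"turn":0},{"x":1.2,"y":4.5,"z":0,"turn":0},{"x":1.2,"y":4.5,"z":0,"turn":0}]';python3 -m crank '[{"x":1.2,"y":4.5,"z":0,"turn":0},{"x":1,"y":4.5,"z":0,"turn":0},{"x":1,"y":4.5,"z":0,"turn":0},{"x":1,"y":4,"z":0,"turn":0},{"x":0,"y":0,"z":0,"turn":0}]'; python3 go.py .43 .231 .25
```

```text
time: 6.25
tool_pos: [0.568, -0.334, 0.0192]
tool_rot: [-0.0, -0.016, 1.0, 0.0]
contact_force: [-0.8, 0.4, -0.1]
gripper_width: 1.001
grasp_force: 0.0
time: 6.75
tool_pos: [0.5681, -0.3339, 0.2161]
tool_rot: [-0.0, -0.016, 1.0, 0.0]
contact_force: [-0.4, -0.2, -0.0]
gripper_width: 0.998
grasp_force: 0.0
time: 7.25
tool_pos: [0.5049, -0.1295, 0.2446]
tool_rot: [0.0, -0.016, 1.0, 0.0]
contact_force: [0.5, 0.5, 0.2]
gripper_width: 1.0
grasp_force: 0.0
time: 7.75
tool_pos: [0.4569, 0.0461, 0.2447]
tool_rot: [0.0, -0.019, 1.0, 0.001]
contact_force: [0.5, 0.1, -0.2]
gripper_width: 1.004
grasp_force: 0.0
t 7.75 pos [0.4569 0.0461 0.2447] yawY 92.19 tilt [-2.0e-04  1.2e-03 -1.0e+00] q [-0.06 -0.37  1.97  0.    1.54 -1.67] F [ 0.5  0.1 -0.2] w 1.004 g 0.0
rows 5 turn/row -0.0
0 x 0.40 y 3.72 z -0.11
1 x 0.40 y 3.72 z -0.11
2 x 0.40 y 3.72 z -0.11
3 x 0.40 y 3.72 z -0.11
4 x 0.40 y 3.72 z -0.11
```

```bash
python3 -m crank '[{"x":-1,"y":3.7,"z":-1,"turn":0},{"x":-1,"y":3.7,"z":-1,"turn":0},{"x":-1,"y":3.7,"z":-1,"turn":0},{"x":-0.7,"y":3.7,"z":-0.5,"turn":0},{"x":0,"y":3.5,"z":0,"turn":0}]'; python3 -m crank '[{"x":0,"y":0,"z":0,"turn":0},{"x":0,"y":0,"z":0,"turn":0}]' >/dev/null; python3 - <<'E'
from meas import *
p,d,m=save('wrist','w2'); 
W=cloud('w2');X,Y,Z=W[...,0],W[...,1],W[...,2]
m=(abs(Z-.171)<.006)&(np.hypot(X-.485,Y-.231)<.06); P=W[m]
r=cv2.minEnclosingCircle(P[:,:2].astype(np.float32)); print('rim',len(P),np.round(r[0],4),r[1],np.median(P,0)); 
p,d,m=save('top','t2'); W=cloud('t2');X,Y,Z=W[...,0],W[...,1],W[...,2]
m=(abs(Z-.049)<.006)&(np.hypot(X-.5683,Y+.334)<.06); P=W[m]; print('pot',len(P),cv2.minEnclosingCircle(P[:,:2].astype(np.float32)))
E
python3 go.py .485 .231 .135
```

```text
time: 8.25
tool_pos: [0.4906, 0.2276, 0.2807]
tool_rot: [0.001, -0.016, 1.0, 0.0]
contact_force: [-0.2, -0.5, -0.1]
gripper_width: 0.997
grasp_force: 0.0
rim 1205 [0.4868 0.2314] 0.0336151160299778 [0.48976883 0.23208866 0.16999399]
pot 123 ((0.5690038204193115, -0.33286252617836), 0.027016453444957733)
t 8.55 pos [0.4895 0.2254 0.2794] yawY 91.77 tilt [ 5.e-04 -7.e-04 -1.e+00] q [ 0.29 -0.18  1.75 -0.    1.57 -1.31] F [ 0.2 -0.8 -0.1] w 1.0 g 0.0
rows 4 turn/row -0.0
0 x 0.11 y 0.14 z 3.61
1 x 0.11 y 0.14 z 3.61
2 x 0.11 y 0.14 z 3.61
3 x 0.11 y 0.14 z 3.61
```

```bash
python3 -m crank '[{"x":0.3,"y":0.6,"z":4,"turn":0},{"x":0,"y":0,"z":4,"turn":0},{"x":0,"y":0,"z":0,"turn":0}]'; python3 go.py .4865 .2314 .130; python3 -m crank '[{"x":0,"y":0,"z":3,"turn":0},{"x":0,"y":0,"z":3,"turn":0},{"x":0,"y":0,"z":0.9,"turn":0},{"x":0,"y":0,"z":0,"turn":0}]'; python3 go.py .4865 .2314 .130
```

```text
time: 8.85
tool_pos: [0.4825, 0.2299, 0.1931]
tool_rot: [-0.006, -0.015, 1.0, -0.002]
contact_force: [-0.8, -0.4, -0.7]
gripper_width: 0.995
grasp_force: 0.0
t 8.85 pos [0.4825 0.2299 0.1931] yawY 91.74 tilt [ 0.0116 -0.0036 -0.9999] q [ 0.31 -0.13  1.85 -0.    1.43 -1.3 ] F [-0.8 -0.4 -0.7] w 0.995 g 0.0
rows 2 turn/row -0.0
0 x -0.20 y 0.07 z 3.15
1 x -0.20 y 0.07 z 3.15
time: 9.25
tool_pos: [0.4859, 0.2317, 0.1307]
tool_rot: [-0.001, -0.016, 1.0, -0.0]
contact_force: [0.1, -0.3, 0.9]
gripper_width: 0.998
grasp_force: 0.0
t 9.25 pos [0.4859 0.2317 0.1307] yawY 91.79 tilt [ 1.6e-03 -6.0e-04 -1.0e+00] q [ 0.31 -0.07  1.91 -0.    1.31 -1.3 ] F [ 0.1 -0.3  0.9] w 0.998 g 0.0
rows 1 turn/row -0.0
0 x -0.06 y -0.03 z 0.07
```

```bash
python3 -m crank '[{"x":0,"y":0,"z":0,"turn":0},{"x":0,"y":0,"z":0,"turn":0},{"x":0,"y":0,"z":0,"turn":0},{"x":0,"y":0,"z":0,"turn":0},{"x":0,"y":0,"z":0,"turn":0}]' 50; python3 go.py; python3 -m crank '[{"x":0,"y":0,"z":-1,"turn":0},{"x":0,"y":0,"z":-2,"turn":0},{"x":0,"y":0,"z":-3,"turn":0},{"x":0,"y":0,"z":-2,"turn":0},{"x":0,"y":0,"z":0,"turn":0}]'; python3 -m crank '[{"x":0,"y":0,"z":0,"turn":0}]' ; python3 - <<'E'
from meas import *
p,d,m=save('wrist','w3'); cv2.imwrite('pics/w3b.png',cv2.resize(p[:,:,::-1],(600,450)))
E
python3 go.py .4575 -.1245 .21 
```

```text
time: 9.75
tool_pos: [0.488, 0.233, 0.134]
tool_rot: [0.003, -0.016, 1.0, 0.001]
contact_force: [0.4, -0.9, 6.2]
gripper_width: 0.739
grasp_force: 66.2
t 9.75 pos [0.488 0.233 0.134] yawY 91.85 tilt [-0.0051  0.0011 -1.    ] q [ 0.31 -0.07  1.9  -0.    1.3  -1.3 ] F [ 0.4 -0.9  6.2] w 0.739 g 66.2
time: 10.25
tool_pos: [0.488, 0.2332, 0.2153]
tool_rot: [0.004, -0.016, 1.0, 0.001]
contact_force: [0.3, -0.8, -0.8]
gripper_width: 0.742
grasp_force: 66.1
time: 10.35
tool_pos: [0.4859, 0.2325, 0.2108]
tool_rot: [0.0, -0.016, 1.0, 0.0]
contact_force: [-0.6, -0.4, -1.5]
gripper_width: 0.742
grasp_force: 66.0
t 10.4 pos [0.4854 0.2323 0.2096] yawY 91.85 tilt [ 1.8e-03 -5.0e-04 -1.0e+00] q [ 0.31 -0.14  1.84  0.    1.45 -1.3 ] F [ 0.1 -0.6 -1.5] w 0.743 g 66.0
rows 8 turn/row -0.0
0 x 0.49 y -4.45 z -0.01
1 x 0.49 y -4.45 z -0.01
2 x 0.49 y -4.45 z -0.01
3 x 0.49 y -4.45 z -0.01
4 x 0.49 y -4.45 z -0.01
5 x 0.49 y -4.45 z -0.01
6 x 0.49 y -4.45 z -0.01
7 x 0.49 y -4.45 z -0.01
```

View pics/w3b.png

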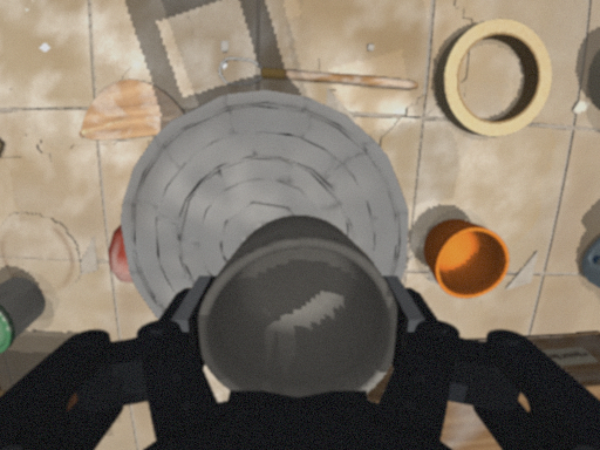

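The cup is held centred and upright at (300,320) and the wheel below it is clear. Carrying it to the deck.

```bash
python3 -m crank '[{"x":0.3,"y":-2.5,"z":0,"turn":0},{"x":0.5,"y":-4,"z":0,"turn":0},{"x":0.5,"y":-4.5,"z":0,"turn":0},{"x":0.5,"y":-4.5,"z":0,"turn":0},{"x":0.5,"y":-4.5,"z":0,"turn":0}]'; python3 -m crank '[{"x":0.5,"y":-4.5,"z":0,"turn":0},{"x":0.5,"y":-4.5,"z":0,"turn":0},{"x":0.5,"y":-4,"z":0,"turn":0},{"x":0,"y":-2.5,"z":0,"turn":0},{"x":0,"y":0,"z":0,"turn":0}]'; python3 -m crank '[{"x":0,"y":0,"z":0,"turn":0},{"x":0,"y":0,"z":0,"turn":0}]'>/dev/null; python3 - <<'E'
from meas import *
p,d,m=save('wrist','w4'); cv2.imwrite('pics/w4b.png',cv2.resize(p[:,:,::-1],(600,450)))
W=cloud('w4'); P=W[(abs(W[...,2]-.076)<.008)&(np.hypot(W[...,0]-.377,W[...,1]+.25)<.06)]
if len(P)>9: print('fin',len(P),cv2.minAreaRect(P[:,:2].astype(np.float32)))
E
python3 go.py .4575 -.1245 .10
```

```text
time: 10.9
tool_pos: [0.468, 0.0305, 0.2086]
tool_rot: [-0.002, -0.016, 1.0, 0.0]
contact_force: [1.2, -0.6, -1.6]
gripper_width: 0.742
grasp_force: 66.2
time: 11.4
tool_pos: [0.4583, -0.1258, 0.2087]
tool_rot: [-0.002, -0.014, 1.0, 0.0]
contact_force: [-0.4, -0.1, -2.0]
gripper_width: 0.74
grasp_force: 66.3
fin 1579 ((0.37927308678627014, -0.2517225444316864), (0.06972451508045197, 0.016703899949789047), 58.071048736572266)
t 11.65 pos [ 0.4592 -0.1224  0.21  ] yawY 91.93 tilt [ 1.3e-03  9.0e-04 -1.0e+00] q [-0.42 -0.3   1.97  0.    1.47 -2.02] F [0.1 0.5 0.1] w 0.745 g 66.2
rows 3 turn/row -0.0
0 x 0.06 y -0.07 z 3.67
1 x 0.06 y -0.07 z 3.67
2 x 0.06 y -0.07 z 3.67
```

View pics/w4b.png

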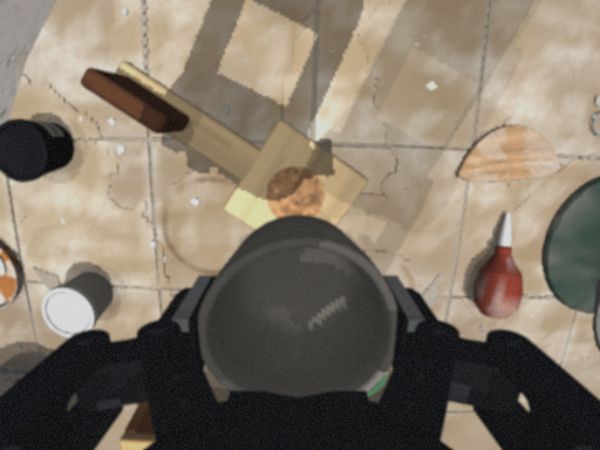

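Wrist view: board fin at (135,100) and cork disc at (296,190), partly hidden by the cup. The fin's pose puts the deck centre at (0.4586,−0.1244), which matches the disc. Lowering the cup until it touches.

```bash
python3 -m crank '[{"x":0.1,"y":-0.2,"z":3,"turn":0},{"x":0,"y":0,"z":4.5,"turn":0},{"x":0,"y":0,"z":4,"turn":0},{"x":0,"y":0,"z":2.5,"turn":0},{"x":0,"y":0,"z":1.5,"turn":0}]'; python3 -m crank '[{"x":0,"y":0,"z":0,"turn":0},{"x":0,"y":0,"z":0,"turn":0},{"x":0,"y":0,"z":0,"turn":0}]'; python3 go.py .458 -.1245 .035
```

```text
time: 12.15
tool_pos: [0.4568, -0.1235, 0.0527]
tool_rot: [-0.002, -0.017, 1.0, 0.001]
contact_force: [0.3, 0.8, 0.4]
gripper_width: 0.738
grasp_force: 66.3
time: 12.45
tool_pos: [0.4598, -0.1256, 0.0574]
tool_rot: [0.001, -0.017, 1.0, -0.001]
contact_force: [-0.1, 0.2, -0.8]
gripper_width: 0.744
grasp_force: 66.3
t 12.45 pos [ 0.4598 -0.1256  0.0574] yawY 91.89 tilt [-0.0025 -0.0012 -1.    ] q [-0.42 -0.13  2.1   0.    1.17 -2.03] F [-0.1  0.2 -0.8] w 0.744 g 66.3
rows 1 turn/row -0.0
0 x 0.17 y 0.12 z 2.24
```

```bash
(python3 -m crank '[{"x":0.1,"y":0,"z":1,"turn":0},{"x":0,"y":0,"z":0.8,"turn":0},{"x":0,"y":0,"z":0,"turn":0},{"x":0,"y":0,"z":0,"turn":0}]'; python3 -m crank '[{"x":0,"y":0,"z":0.3,"turn":0},{"x":0,"y":0,"z":0,"turn":0}]';python3 -m crank '[{"x":0,"y":0,"z":0.15,"turn":0},{"x":0,"y":0,"z":0,"turn":0}]')|grep -E "pos|con"; python3 go.py .458 -.1245 .032
```

```text
tool_pos: [0.4572, -0.1255, 0.0373]
contact_force: [-1.1, -0.4, -1.1]
tool_pos: [0.4575, -0.1256, 0.0346]
contact_force: [0.1, 0.6, -1.4]
tool_pos: [0.4575, -0.1256, 0.0332]
contact_force: [-0.1, 0.0, -1.1]
t 13.25 pos [ 0.4575 -0.1256  0.0332] yawY 91.84 tilt [ 1.e-04  1.e-04 -1.e+00] q [-0.42 -0.09  2.11 -0.    1.12 -2.03] F [-0.1  0.  -1.1] w 0.742 g 66.3
rows 1 turn/row -0.0
0 x -0.05 y 0.11 z 0.12
```

```bash
(python3 -m crank '[{"x":0,"y":0.1,"z":0.1,"turn":0},{"x":0,"y":0,"z":0,"turn":0}]'; python3 -m crank '[{"x":0,"y":0,"z":0.1,"turn":0},{"x":0,"y":0,"z":0,"turn":0}]';python3 -m crank '[{"x":0,"y":0,"z":0.1,"turn":0},{"x":0,"y":0,"z":0,"turn":0}]')|grep -E "pos|con"; python3 go.py .458 -.1245 .032
```

```text
tool_pos: [0.4575, -0.1245, 0.0322]
contact_force: [-0.8, 0.0, -1.0]
tool_pos: [0.4579, -0.1246, 0.0321]
contact_force: [-1.3, 2.0, 5.4]
tool_pos: [0.4582, -0.1246, 0.0321]
contact_force: [-4.9, 2.8, 10.0]
t 13.85 pos [ 0.4582 -0.1246  0.0321] yawY 91.85 tilt [-3.e-04  5.e-04 -1.e+00] q [-0.42 -0.09  2.11  0.    1.12 -2.03] F [-4.9  2.8 10. ] w 0.741 g 67.5
rows 1 turn/row -0.0
0 x 0.02 y 0.01 z 0.01
```

```bash
(python3 -m crank '[{"x":0,"y":0,"z":-0.2,"turn":0},{"x":0,"y":0,"z":0,"turn":0}]'; python3 -m crank '[{"x":0,"y":0,"z":0,"turn":0},{"x":0,"y":0,"z":0,"turn":0},{"x":0,"y":0,"z":0,"turn":0},{"x":0,"y":0,"z":0,"turn":0},{"x":0,"y":0,"z":0,"turn":0}]' 100; python3 -m crank '[{"x":0,"y":0,"z":-2,"turn":0},{"x":0,"y":0,"z":-3,"turn":0},{"x":0,"y":0,"z":-4,"turn":0},{"x":0,"y":0,"z":-4.5,"turn":0},{"x":0,"y":0,"z":-4.5,"turn":0}]')|grep -E "pos|con|wid"; python3 go.py .385 -.24 .22 -31.93 17
```

```text
tool_pos: [0.4577, -0.1247, 0.0324]
contact_force: [0.5, -0.5, -0.9]
gripper_width: 0.746
tool_pos: [0.4575, -0.1246, 0.0323]
contact_force: [-0.2, 0.3, 0.8]
gripper_width: 0.994
tool_pos: [0.4571, -0.1244, 0.2137]
contact_force: [1.1, 0.4, 0.5]
gripper_width: 1.001
t 15.05 pos [ 0.4571 -0.1244  0.2137] yawY 91.85 tilt [ 4.e-04  2.e-04 -1.e+00] q [-0.42 -0.31  1.97 -0.    1.48 -2.03] F [1.1 0.4 0.5] w 1.001 g 0.0
rows 17 turn/row 0.1271
0 x 0.45 y -0.67 z -0.04
1 x 0.36 y -0.72 z -0.04
2 x 0.26 y -0.76 z -0.04
3 x 0.17 y -0.78 z -0.04
4 x 0.07 y -0.80 z -0.04
5 x -0.04 y -0.80 z -0.04
6 x -0.14 y -0.79 z -0.04
7 x -0.24 y -0.77 z -0.04
8 x -0.33 y -0.73 z -0.04
9 x -0.42 y -0.68 z -0.04
10 x -0.50 y -0.62 z -0.04
11 x -0.58 y -0.55 z -0.04
12 x -0.64 y -0.48 z -0.04
13 x -0.70 y -0.39 z -0.04
14 x -0.74 y -0.30 z -0.04
15 x -0.78 y -0.20 z -0.04
16 x -0.79 y -0.10 z -0.04
```

```bash
(python3 -m crank '[{"x":0,"y":0,"z":0,"turn":0.135},{"x":0,"y":0,"z":0,"turn":0.135},{"x":0,"y":0,"z":0,"turn":0.135},{"x":0,"y":0,"z":0,"turn":0.135},{"x":0,"y":0,"z":0,"turn":0.135}]';python3 -m crank '[{"x":0,"y":0,"z":0,"turn":0.135},{"x":0,"y":0,"z":0,"turn":0.135},{"x":0,"y":0,"z":0,"turn":0.135},{"x":0,"y":0,"z":0,"turn":0.135},{"x":0,"y":0,"z":0,"turn":0.135}]';python3 -m crank '[{"x":0,"y":0,"z":0,"turn":0.135},{"x":0,"y":0,"z":0,"turn":0.135},{"x":0,"y":0,"z":0,"turn":0.135},{"x":0,"y":0,"z":0,"turn":0.135},{"x":0,"y":0,"z":0,"turn":0.135}]'; python3 -m crank '[{"x":0,"y":0,"z":0,"turn":0.135},{"x":-4,"y":0,"z":0,"turn":0},{"x":-4.5,"y":0,"z":0,"turn":0},{"x":-4,"y":0,"z":0,"turn":0},{"x":-1,"y":0,"z":0,"turn":0}]';python3 -m crank '[{"x":0,"y":0,"z":0,"turn":0},{"x":0,"y":0,"z":0,"turn":0}]')|grep -E "pos|con|wid"; python3 - <<'E'
from meas import *
p,d,m=save('wrist','w5'); cv2.imwrite('pics/w5b.png',cv2.resize(p[:,:,::-1],(600,450)))
W=cloud('w5'); P=W[(abs(W[...,2]-.076)<.006)&(np.hypot(W[...,0]-.379,W[...,1]+.2515)<.05)]
if len(P)>9: print('fin',len(P),cv2.minAreaRect(P[:,:2].astype(np.float32)))
P=W[(abs(W[...,2]-.069)<.005)&(np.hypot(W[...,0]-.458,W[...,1]+.1245)<.05)]
if len(P)>9: print('rim',len(P),cv2.minEnclosingCircle(P[:,:2].astype(np.float32)))
P=W[(abs(W[...,2]-.097)<.004)&(W[...,0]>.64)]; print(len(P))
E
python3 go.py .379 -.2515 .13 -31.93
```

```text
tool_pos: [0.4575, -0.1246, 0.2123]
contact_force: [-0.4, -0.1, 0.2]
gripper_width: 0.999
tool_pos: [0.4575, -0.1246, 0.2122]
contact_force: [0.2, 0.7, -0.1]
gripper_width: 1.0
tool_pos: [0.4575, -0.1246, 0.2122]
contact_force: [0.1, -0.5, -0.2]
gripper_width: 1.0
tool_pos: [0.3846, -0.2415, 0.2124]
contact_force: [1.5, 0.9, 0.7]
gripper_width: 1.0
tool_pos: [0.3865, -0.2387, 0.2123]
contact_force: [0.0, 1.1, -0.2]
gripper_width: 1.0
fin 1266 ((0.3788530230522156, -0.251709520816803), (0.06894279271364212, 0.01580413058400154), 58.48902893066406)
rim 778 ((0.4559095501899719, -0.12599584460258484), 0.033454395830631256)
0
t 17.3 pos [ 0.3867 -0.2384  0.2122] yawY -31.85 tilt [ 6.e-04 -1.e-04 -1.e+00] q [-0.72 -0.36  2.02  0.    1.49 -0.16] F [0.  0.2 0.3] w 1.003 g 0.0
rows 2 turn/row 0.0007
0 x -0.76 y 0.02 z 4.11
1 x -0.76 y 0.02 z 4.11
```

View pics/w5b.png

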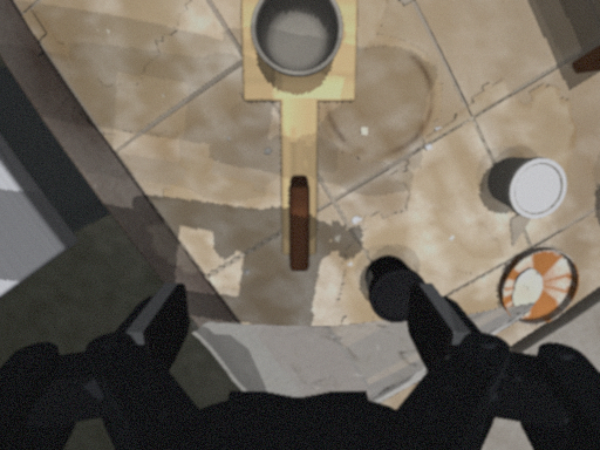

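Wrist view: the cup stands centred on the deck at (297,35). The fin at (300,223) lies along the image column between the open fingers, and the white pot at (538,187) is upright. Gripping the fin.

```bash
(python3 -m crank '[{"x":-0.75,"y":0,"z":3,"turn":0},{"x":-0.75,"y":0,"z":4,"turn":0},{"x":0,"y":0,"z":4,"turn":0},{"x":0,"y":0,"z":3,"turn":0},{"x":0,"y":0,"z":0,"turn":0}]';python3 -m crank '[{"x":0,"y":0,"z":0,"turn":0},{"x":0,"y":0,"z":0,"turn":0}]')|grep -E "pos|con|wid"; python3 go.py .379 -.2517 .027 -31.75
```

```text
tool_pos: [0.3759, -0.2481, 0.0674]
contact_force: [-0.5, 0.2, -0.2]
gripper_width: 1.005
tool_pos: [0.3799, -0.2526, 0.0747]
contact_force: [-0.1, 0.9, -0.3]
gripper_width: 1.004
t 18.0 pos [ 0.3799 -0.2526  0.0747] yawY -31.85 tilt [-7.0e-04  3.9e-03 -1.0e+00] q [-0.75 -0.21  2.14  0.    1.21 -0.19] F [-0.1  0.9 -0.3] w 1.004 g 0.0
rows 2 turn/row -0.0008
0 x 0.02 y -0.06 z 2.38
1 x 0.02 y -0.06 z 2.38
```

```bash
(python3 -m crank '[{"x":0,"y":-0.1,"z":2,"turn":0},{"x":0,"y":0,"z":2,"turn":0},{"x":0,"y":0,"z":0.8,"turn":0},{"x":0,"y":0,"z":0,"turn":0},{"x":0,"y":0,"z":0,"turn":0}]';python3 -m crank '[{"x":0,"y":0,"z":0,"turn":0},{"x":0,"y":0,"z":0,"turn":0}]')|grep -E "pos|con|wid"; python3 go.py .379 -.2517 .027 -31.75;  (python3 -m crank '[{"x":0,"y":0,"z":0,"turn":0},{"x":0,"y":0,"z":0,"turn":0},{"x":0,"y":0,"z":0,"turn":0},{"x":0,"y":0,"z":0,"turn":0},{"x":0,"y":0,"z":0,"turn":0}]' 0;python3 -m crank '[{"x":0,"y":0,"z":0,"turn":0},{"x":0,"y":0,"z":0,"turn":0},{"x":0,"y":0,"z":0,"turn":0},{"x":0,"y":0,"z":0,"turn":0},{"x":0,"y":0,"z":0,"turn":0}]')|grep -E "pos|force|wid"; python3 go.py
```

```text
tool_pos: [0.3783, -0.2522, 0.0258]
contact_force: [-0.1, -0.0, 0.9]
gripper_width: 1.001
tool_pos: [0.3781, -0.252, 0.0254]
contact_force: [0.9, -0.2, -0.7]
gripper_width: 0.999
t 18.7 pos [ 0.3781 -0.252   0.0254] yawY -31.91 tilt [-4.e-04  2.e-03 -1.e+00] q [-0.75 -0.13  2.16  0.    1.11 -0.19] F [ 0.9 -0.2 -0.7] w 0.999 g 0.0
rows 1 turn/row -0.0029
0 x 0.08 y 0.06 z -0.16
tool_pos: [0.3778, -0.2517, 0.0247]
contact_force: [-0.5, 0.1, -2.1]
gripper_width: 0.181
grasp_force: 58.3
tool_pos: [0.3777, -0.2517, 0.0245]
contact_force: [1.6, -1.8, 0.6]
gripper_width: 0.182
grasp_force: 58.8
t 19.7 pos [ 0.3777 -0.2517  0.0245] yawY -31.92 tilt [-2.e-04  9.e-04 -1.e+00] q [-0.75 -0.13  2.16  0.    1.11 -0.19] F [ 1.6 -1.8  0.6] w 0.182 g 58.8
```

```bash
(python3 -m crank '[{"x":0,"y":0,"z":0,"turn":0.01},{"x":0,"y":0,"z":0,"turn":0.02},{"x":0,"y":0,"z":0,"turn":0.03},{"x":0,"y":0,"z":0,"turn":0.035},{"x":0,"y":0,"z":0,"turn":0.035}]';python3 -m crank '[{"x":0,"y":0,"z":0,"turn":0.035},{"x":0,"y":0,"z":0,"turn":0.035},{"x":0,"y":0,"z":0,"turn":0.035},{"x":0,"y":0,"z":0,"turn":0.035},{"x":0,"y":0,"z":0,"turn":0.035}]';python3 -m crank '[{"x":0,"y":0,"z":0,"turn":0.035},{"x":0,"y":0,"z":0,"turn":0.035},{"x":0,"y":0,"z":0,"turn":0.035},{"x":0,"y":0,"z":0,"turn":0.03},{"x":0,"y":0,"z":0,"turn":0.02}]';python3 -m crank '[{"x":0,"y":0,"z":0,"turn":0.01},{"x":0,"y":0,"z":0,"turn":0}]')|grep -E "pos|con|wid"; python3 go.py .4265 -.212 - -88.1 17; python3 - <<'E'
from meas import *
p,d,m=save('wrist','w6')
W=cloud('w6'); P=W[(abs(W[...,2]-.069)<.005)&(np.hypot(W[...,0]-.50,W[...,1]+.17)<.08)]
if len(P)>9: print('rim',len(P),cv2.minEnclosingCircle(P[:,:2].astype(np.float32)))
E
```

```text
tool_pos: [0.3771, -0.2508, 0.0245]
contact_force: [-1.8, 2.4, 6.3]
gripper_width: 0.179
tool_pos: [0.3772, -0.2507, 0.0245]
contact_force: [-0.1, 2.2, 5.8]
gripper_width: 0.177
tool_pos: [0.3773, -0.2507, 0.0245]
contact_force: [-0.0, 2.8, 5.8]
gripper_width: 0.177
tool_pos: [0.3773, -0.2507, 0.0245]
contact_force: [-0.8, 2.7, 4.4]
gripper_width: 0.183
t 21.4 pos [ 0.3773 -0.2507  0.0245] yawY -58.83 tilt [ 2.0e-04 -1.6e-03 -1.0e+00] q [-0.75 -0.13  2.16  0.    1.11  0.28] F [-0.8  2.7  4.4] w 0.183 g 59.4
rows 17 turn/row 0.0301
0 x 0.37 y -0.05 z -0.00
1 x 0.36 y -0.06 z -0.00
2 x 0.36 y -0.07 z -0.00
3 x 0.36 y -0.08 z -0.00
4 x 0.36 y -0.09 z -0.00
5 x 0.35 y -0.10 z -0.00
6 x 0.35 y -0.11 z -0.00
7 x 0.35 y -0.12 z -0.00
8 x 0.34 y -0.13 z -0.00
9 x 0.34 y -0.14 z -0.00
10 x 0.34 y -0.15 z -0.00
11 x 0.33 y -0.16 z -0.00
12 x 0.33 y -0.17 z -0.00
13 x 0.32 y -0.18 z -0.00
14 x 0.31 y -0.19 z -0.00
15 x 0.31 y -0.20 z -0.00
16 x 0.30 y -0.21 z -0.00
```

```bash
(python3 -m crank '[{"x":0.2,"y":0,"z":0,"turn":0.01},{"x":0.3,"y":-0.05,"z":0,"turn":0.02},{"x":0.35,"y":-0.07,"z":0,"turn":0.03},{"x":0.36,"y":-0.08,"z":0,"turn":0.03},{"x":0.36,"y":-0.09,"z":0,"turn":0.03}]';python3 -m crank '[{"x":0.35,"y":-0.1,"z":0,"turn":0.03},{"x":0.35,"y":-0.11,"z":0,"turn":0.03},{"x":0.35,"y":-0.12,"z":0,"turn":0.03},{"x":0.34,"y":-0.13,"z":0,"turn":0.03},{"x":0.34,"y":-0.14,"z":0,"turn":0.03}]';python3 -m crank '[{"x":0.34,"y":-0.15,"z":0,"turn":0.03},{"x":0.33,"y":-0.16,"z":0,"turn":0.03},{"x":0.33,"y":-0.17,"z":0,"turn":0.03},{"x":0.32,"y":-0.18,"z":0,"turn":0.03},{"x":0.31,"y":-0.19,"z":0,"turn":0.03}]';python3 -m crank '[{"x":0.3,"y":-0.2,"z":0,"turn":0.03},{"x":0.3,"y":-0.2,"z":0,"turn":0.03},{"x":0.3,"y":-0.2,"z":0,"turn":0.02},{"x":0.2,"y":-0.1,"z":0,"turn":0.01},{"x":0,"y":0,"z":0,"turn":0}]')|grep -E "pos|con|wid";  python3 - <<'E'
from meas import *
p,d,m=save('wrist','w7'); cv2.imwrite('pics/w7b.png',cv2.resize(p[:,:,::-1],(600,450)))
p,d,m=save('top','t7'); cv2.imwrite('pics/t7b.png',cv2.resize(p[115:275,210:370,::-1],(600,600),interpolation=cv2.INTER_CUBIC))
cv2.imwrite('pics/m7.png',cv2.resize(np.hstack([cv2.imread('pics/w7b.png'),cv2.resize(cv2.imread('pics/t7b.png'),(450,450))]),(800,343)))
W=cloud('t7');X,Y,Z=W[...,0],W[...,1],W[...,2]
P=W[(abs(Z-.069)<.006)&(np.hypot(X-.575,Y+.207)<.045)]; print('rim',len(P),cv2.minEnclosingCircle(P[:,:2].astype(np.float32)))
E
python3 go.py .4265 -.212 - -88.1
```

```text
tool_pos: [0.3889, -0.2412, 0.0245]
contact_force: [-5.9, 0.8, 6.1]
gripper_width: 0.183
tool_pos: [0.4029, -0.2293, 0.0245]
contact_force: [-5.6, 0.3, 7.7]
gripper_width: 0.181
tool_pos: [0.4171, -0.2175, 0.0245]
contact_force: [-5.4, 1.1, 7.2]
gripper_width: 0.181
tool_pos: [0.4274, -0.2096, 0.0245]
contact_force: [-5.7, 1.6, 7.8]
gripper_width: 0.181
rim 45 ((0.5750295519828796, -0.20109547674655914), 0.03384766727685928)
t 23.55 pos [ 0.4274 -0.2096  0.0245] yawY -88.07 tilt [-2.9e-03 -8.0e-04 -1.0e+00] q [-0.61 -0.07  2.11 -0.    1.11  0.93] F [-4.6  1.5  7. ] w 0.177 g 59.7
rows 1 turn/row 0.0005
0 x -0.10 y 0.24 z -0.00
```

View pics/m7.png

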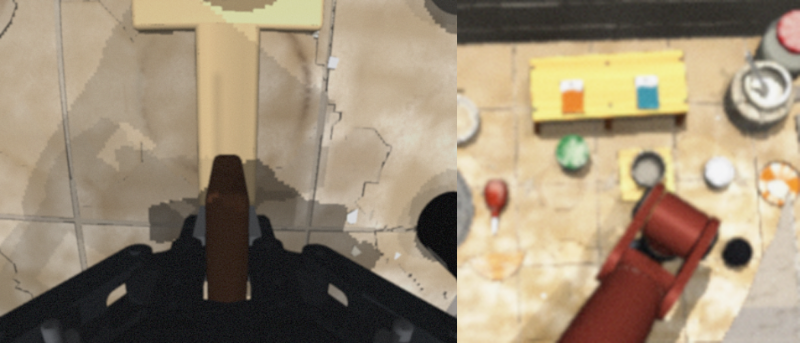

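Top crop: cup on the deck at (648,170), in line with the teal tile at (648,92). Green pot (573,152) and white pot (718,170) are clear on either side. I shift right a few mm and advance to the entrance.

```bash
(python3 -m crank '[{"x":0.2,"y":0.1,"z":0,"turn":0},{"x":0.5,"y":0.1,"z":0,"turn":0},{"x":0.8,"y":0.1,"z":0,"turn":0},{"x":0.8,"y":0.1,"z":0,"turn":0},{"x":0.8,"y":0,"z":0,"turn":0}]';python3 -m crank '[{"x":0.5,"y":0,"z":0,"turn":0},{"x":0.2,"y":0,"z":0,"turn":0},{"x":0,"y":0,"z":0,"turn":0}]')|grep -E "pos|con|wid";  python3 - <<'E'
from meas import *
p,d,m=save('top','t8'); W=cloud('t8');X,Y,Z=W[...,0],W[...,1],W[...,2]
P=W[(abs(Z-.069)<.006)&(np.hypot(X-.613,Y+.207)<.045)]; print('rim',len(P),cv2.minEnclosingCircle(P[:,:2].astype(np.float32)))
h=cv2.cvtColor(p,cv2.COLOR_RGB2HSV)
m=(Z>.09)&(Z<.115)&(X>.6)&(X<.82)&(Y>-.32)&(Y<.06); P=W[m]
print('roof',cv2.minAreaRect(P[:,:2].astype(np.float32)))
for x in(.68,.70,.72,.74,.76): q=P[abs(P[:,0]-x)<.008][:,1]; print(x,q.min().round(4),q.max().round(4))
cv2.imwrite('pics/t8b.png',cv2.resize(p[125:225,240:340,::-1],(600,600),interpolation=cv2.INTER_CUBIC))
E
python3 go.py
```

```text
tool_pos: [0.4577, -0.2128, 0.0245]
contact_force: [-9.5, -0.2, 10.4]
gripper_width: 0.181
tool_pos: [0.4651, -0.2126, 0.0245]
contact_force: [-7.2, -1.3, 7.4]
gripper_width: 0.181
rim 44 ((0.6119396090507507, -0.20430608093738556), 0.03373230621218681)
roof ((0.7226930856704712, -0.13193349540233612), (0.11995430290699005, 0.28360632061958313), 2.1840145587921143)
0.68 -0.2753 0.0053
0.7 -0.273 0.0088
0.72 -0.2739 0.0082
0.74 -0.2713 0.0078
0.76 -0.2722 0.0074
t 24.4 pos [ 0.4651 -0.2125  0.0245] yawY -88.09 tilt [-4.1e-03 -7.0e-04 -1.0e+00] q [-0.57  0.01  2.02 -0.    1.11  0.97] F [-7.4  0.5  8.9] w 0.177 g 59.8
```

View pics/t8b.png

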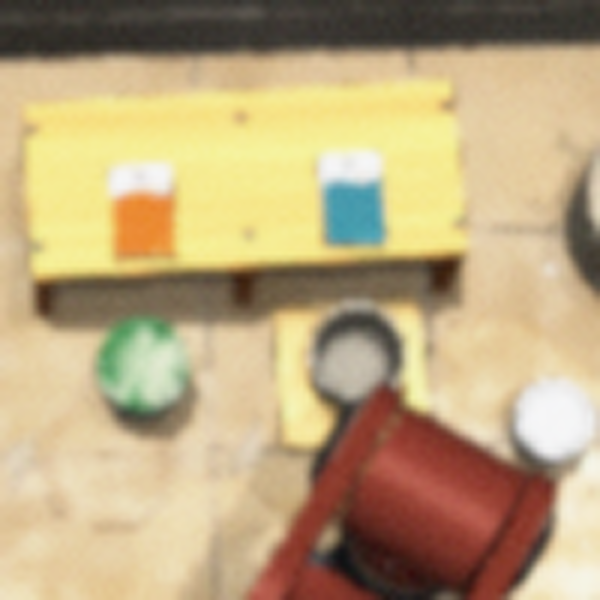

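The deck is square to the bay and centred: rim y is −0.2043 and the bay axis −0.2039 in the same camera. Sliding in, creeping over the last centimetre.

```bash
(python3 -m crank '[{"x":0.3,"y":0,"z":0,"turn":-0.002},{"x":0.6,"y":0,"z":0,"turn":-0.001},{"x":0.8,"y":0,"z":0,"turn":0},{"x":0.8,"y":0,"z":0,"turn":0},{"x":0.8,"y":0,"z":0,"turn":0}]';python3 -m crank '[{"x":0.8,"y":0,"z":0,"turn":0},{"x":0.8,"y":0,"z":0,"turn":0},{"x":0.8,"y":0,"z":0,"turn":0},{"x":0.8,"y":0,"z":0,"turn":0},{"x":0.8,"y":0,"z":0,"turn":0}]';python3 -m crank '[{"x":0.8,"y":0,"z":0,"turn":0},{"x":0.8,"y":0,"z":0,"turn":0},{"x":0.5,"y":0,"z":0,"turn":0},{"x":0.3,"y":0,"z":0,"turn":0},{"x":0,"y":0,"z":0,"turn":0}]')|grep -E "pos|con|wid"; python3 go.py
```

```text
tool_pos: [0.4976, -0.2114, 0.0245]
contact_force: [-10.3, -0.4, 10.1]
gripper_width: 0.182
tool_pos: [0.5376, -0.2099, 0.0245]
contact_force: [-9.3, -0.4, 10.3]
gripper_width: 0.183
tool_pos: [0.5622, -0.209, 0.0245]
contact_force: [-5.5, -0.8, 6.7]
gripper_width: 0.178
t 25.9 pos [ 0.5622 -0.209   0.0245] yawY -87.93 tilt [-3.9e-03 -6.0e-04 -1.0e+00] q [-0.48  0.21  1.81 -0.    1.13  1.06] F [-5.5 -0.8  6.7] w 0.178 g 59.7
```

```bash
(python3 -m crank '[{"x":0.2,"y":0,"z":0,"turn":0},{"x":0.4,"y":0,"z":0,"turn":0},{"x":0.4,"y":0,"z":0,"turn":0},{"x":0.2,"y":0,"z":0,"turn":0},{"x":0,"y":0,"z":0,"turn":0}]'; python3 -m crank '[{"x":0.15,"y":0,"z":0,"turn":0},{"x":0.15,"y":0,"z":0,"turn":0},{"x":0,"y":0,"z":0,"turn":0}]';python3 -m crank '[{"x":0.1,"y":0,"z":0,"turn":0},{"x":0.1,"y":0,"z":0,"turn":0},{"x":0,"y":0,"z":0,"turn":0}]')|grep -E "pos|con|wid"; python3 go.py
```

```text
tool_pos: [0.5738, -0.2086, 0.0245]
contact_force: [-6.1, -0.5, 7.5]
gripper_width: 0.181
tool_pos: [0.5767, -0.2086, 0.0246]
contact_force: [-7.5, -0.3, 8.1]
gripper_width: 0.179
tool_pos: [0.5785, -0.2085, 0.0245]
contact_force: [-7.4, -1.1, 8.5]
gripper_width: 0.177
t 27.0 pos [ 0.5785 -0.2085  0.0245] yawY -87.94 tilt [-5.1e-03 -7.0e-04 -1.0e+00] q [-0.47  0.24  1.77 -0.    1.13  1.07] F [-7.4 -1.1  8.5] w 0.177 g 59.8
```

```bash
(python3 -m crank '[{"x":0.1,"y":0,"z":0,"turn":0},{"x":0.1,"y":0,"z":0,"turn":0},{"x":0,"y":0,"z":0,"turn":0}]'; python3 -m crank '[{"x":0.1,"y":0,"z":0,"turn":0},{"x":0.1,"y":0,"z":0,"turn":0},{"x":0,"y":0,"z":0,"turn":0}]')|grep -E "pos|con|wid"; python3 go.py
```

```text
tool_pos: [0.5805, -0.2084, 0.0245]
contact_force: [-8.4, -0.3, 7.6]
gripper_width: 0.18
tool_pos: [0.5818, -0.2083, 0.0245]
contact_force: [-11.9, -0.4, 10.2]
gripper_width: 0.182
t 27.6 pos [ 0.5818 -0.2083  0.0245] yawY -87.93 tilt [-6.9e-03 -9.0e-04 -1.0e+00] q [-0.46  0.25  1.76 -0.    1.14  1.07] F [-11.9  -0.4  10.2] w 0.182 g 60.2
```

```bash
(python3 -m crank '[{"x":0.1,"y":0,"z":0,"turn":0},{"x":0.1,"y":0,"z":0,"turn":0},{"x":0,"y":0,"z":0,"turn":0}]'; python3 -m crank '[{"x":0.1,"y":0,"z":0,"turn":0},{"x":0.1,"y":0,"z":0,"turn":0},{"x":0,"y":0,"z":0,"turn":0}]')|grep -E "pos|con|wid"; python3 go.py
```

```text
tool_pos: [0.5818, -0.2083, 0.0245]
contact_force: [-20.3, -0.4, 16.8]
gripper_width: 0.181
tool_pos: [0.5817, -0.2083, 0.0245]
contact_force: [-28.4, 0.4, 22.5]
gripper_width: 0.178
t 28.2 pos [ 0.5817 -0.2083  0.0245] yawY -87.92 tilt [-0.0174 -0.0022 -0.9998] q [-0.46  0.25  1.76 -0.01  1.15  1.08] F [-28.4   0.4  22.5] w 0.178 g 61.8
```

```bash
(python3 -m crank '[{"x":-0.15,"y":0,"z":0,"turn":0},{"x":-0.15,"y":0,"z":0,"turn":0},{"x":-0.05,"y":0,"z":0,"turn":0},{"x":0,"y":0,"z":0,"turn":0}]'; python3 -m crank '[{"x":0,"y":0,"z":0,"turn":0},{"x":0,"y":0,"z":0,"turn":0},{"x":0,"y":0,"z":0,"turn":0},{"x":0,"y":0,"z":0,"turn":0},{"x":0,"y":0,"z":0,"turn":0}]' 100;python3 -m crank '[{"x":0,"y":0,"z":0,"turn":0},{"x":0,"y":0,"z":0,"turn":0},{"x":0,"y":0,"z":0,"turn":0}]')|grep -E "pos|con|wid"; python3 go.py
```

```text
tool_pos: [0.5819, -0.2083, 0.0245]
contact_force: [-10.1, -0.6, 10.7]
gripper_width: 0.177
tool_pos: [0.5849, -0.2081, 0.0241]
contact_force: [0.4, 1.0, 0.1]
gripper_width: 0.994
tool_pos: [0.5849, -0.2082, 0.0243]
contact_force: [-0.8, 0.4, -0.3]
gripper_width: 0.997
t 29.4 pos [ 0.5849 -0.2082  0.0243] yawY -87.89 tilt [ 0.  0. -1.] q [-0.46  0.25  1.76  0.    1.13  1.07] F [-0.8  0.4 -0.3] w 0.997 g 0.0
```

```bash
(python3 -m crank '[{"x":0,"y":0,"z":-1,"turn":0},{"x":0,"y":0,"z":-3,"turn":0},{"x":0,"y":0,"z":-4,"turn":0},{"x":0,"y":0,"z":-4,"turn":0},{"x":-1,"y":0,"z":-2,"turn":0}]'; python3 -m crank '[{"x":-4,"y":0,"z":0,"turn":0},{"x":-4.5,"y":0,"z":0,"turn":0},{"x":-4.5,"y":0,"z":0,"turn":0},{"x":-3,"y":0,"z":0,"turn":0},{"x":0,"y":0,"z":0,"turn":0}]'; python3 -m crank '[{"x":0,"y":0,"z":0,"turn":0},{"x":0,"y":0,"z":0,"turn":0}]')|grep -E "pos|con|wid"; python3 - <<'E'
from meas import *
p,d,m=save('wrist','w9'); q,_,_=save('scene','s9')
cv2.imwrite('pics/m9.png',np.hstack([cv2.resize(p[:,:,::-1],(400,300)),cv2.resize(q[130:280,230:430,::-1],(400,300),interpolation=cv2.INTER_CUBIC)]))
for f in('w9','s9'):
    W=cloud(f);X,Y,Z=W[...,0],W[...,1],W[...,2]
    P=W[(abs(Z-.074)<.006)&(X>.5)&(X<.64)&(abs(Y+.208)<.03)]; 
    if len(P)>9: print('fin',len(P),cv2.minAreaRect(P[:,:2].astype(np.float32)))
    for x in (.55,.565,.58,.595,.605):
        k=P[abs(P[:,0]-x)<.006]; print(x,len(k),k[:,2].max().round(4) if len(k) else '')
    P=W[(Z>.09)&(Z<.101)&(X>.6)&(X<.83)&(Y>-.32)&(Y<.06)]; print('front',[(y,P[abs(P[:,1]-y)<.008][:,0].min().round(4)) for y in(-.25,-.208,-.15) if (abs(P[:,1]-y)<.008).any()])
E
python3 go.py
```

```text
tool_pos: [0.5773, -0.2095, 0.1702]
contact_force: [0.5, -0.1, 0.9]
gripper_width: 0.995
tool_pos: [0.4124, -0.2143, 0.1645]
contact_force: [1.0, -0.2, -0.2]
gripper_width: 1.0
tool_pos: [0.4159, -0.2147, 0.1652]
contact_force: [0.9, -0.4, 0.5]
gripper_width: 1.0
fin 227 ((0.5492023229598999, -0.20967347919940948), (0.005445277318358421, 0.015676459297537804), 2.618361234664917)
0.55 227 0.0785
0.565 0 
0.58 0 
0.595 0 
0.605 0 
front []
fin 97 ((0.5778259038925171, -0.20764631032943726), (0.06993713974952698, 0.01634441316127777), 0.31365129351615906)
0.55 20 0.08
0.565 17 0.079
0.58 20 0.0795
0.595 13 0.0792
0.605 17 0.078
front [(-0.25, np.float64(0.6663)), (-0.208, np.float64(0.6649)), (-0.15, np.float64(0.6637))]
t 30.7 pos [ 0.4159 -0.2146  0.1647] yawY -87.85 tilt [ 5.e-04  2.e-04 -1.e+00] q [-0.64 -0.29  2.04  0.    1.39  0.9 ] F [ 0.2 -0.2  0.2] w 1.0 g 0.0
```

View pics/m9.png

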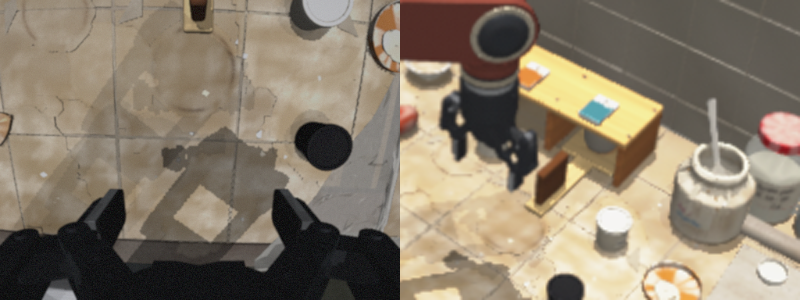

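Scene crop: the grey cup stands upright inside the bay under the teal tile at (600,138). The fin at (550,178) sits 87 mm in front of the rack (86 expected when home), its top is level, and the white pot at (613,228) is upright and clear. Handing in.

```bash
python3 -c "
from plant import manip
print(manip.job_done())"
```

```text
the job is handed in; nothing more can be done
None
```

I handed in the job at about 31 s: the white pot is set aside upright, and the board is home against the back stop under the teal tile with the grey cup upright on it. The gripper is open and clear, but no verdict came back.

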